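# Close the storage crocks with their lids

### The arm

A 6-joint arm with a two-finger parallel gripper is mounted at the origin on a cart in front of the work surface, level with it; the furniture and walls round the work are solid. World frame = base frame: x ahead of the robot, y to its left, z up, the work surface at z = 0. Lengths are in m, angles in rad, forces in N, time in s.
With the tool pointing down it reaches from about 0.375 to 0.9 m from the base axis. Payload 3.1 kg.
Tool frame: the origin (TCP) lies on the centre line of the jaws, within the pads' length; the fingertips stand 14 mm ahead of it and the grasp point (between the pads) lies 5 mm behind it; z points along the fingers, y is the line along which they close (so a half turn about z gives the same grasp; the last joint's range is limited). The gripper opens to 87 mm and grips with 3 to 60 N. Pads are 19 mm wide; open, the fingers measure 117 mm over their backs; the gripper's body (75 mm by 190 mm) begins 51 mm behind the grasp point.
Start: joints at [-1.329, 0.527, 1.433, -0, 1.181, -0.178], TCP at [0.255, -0.571, 0.237] pointing down, gripper open.
Joint ranges: [-3.08, 3.08], [-0.75, 2.2], [0.22, 2.44], [-1.43, 4.57], [0, 2.65], [-2.85, 2.85]. Speed limits (rad/s): [2.79, 2.79, 3.14, 3.14, 3.14, 3.14].

### API

Orientations are given as a unit quaternion [x, y, z, w].
In Python, from rig import robot gives the robot as it stands.
- The arm moves only by the tool move_arm, never from a script. Its argument "commands" is a list of rows, each an object with "hand": the finger opening in cm, from 0 to 8.7; "travel": the shift along the tool's x, y, z in cm, a list of three; "twist": the turn, a rotation vector about the tool's x, y, z in degrees, a list of three. In form: [{"hand": hand, "travel": [dx, dy, dz], "twist": [wx, wy, wz]}, ...]. A call has 1 to 5 rows; each row shifts and turns the commanded pose from where the row before left it, along the tool's axes as they then stand; what a row does not reach is not made up. A row lasts 1/12 s, in which the tool goes at most 41.7 mm and 7.16 degrees, less where a joint would pass 70% of its speed; a pose out of reach is approached as far as the arm can. A call is refused whole if a number of a shift passes 4.17 or a number of a turn 7.16, either way. A call with a gripper value outside its range is refused whole. The fingers move at their own pace and stop on an object; "force" is the grip in N (left out, the last holds). Time passes only in rows, so rows that do not move let the fingers close. It gives the time, the measured TCP pose, the force, the opening and the grip force at its end, in the units of the state.
- robot.get_obs(): the state, without advancing time (a new reading comes with each control period).
- robot.camera(name): name is "scene" or "top" or "wrist"; returns a dict with "frame" (480x640x3 uint8, red, green, blue), "fov_y" (degrees; the focal length in pixels is half the picture's height over the tangent of half this angle, whatever the lens; pixels are square), "cx", "cy" (the principal point, pixels), "extrinsics" (4x4, takes a point from camera to world coordinates); the wrist camera has in their place "T_tool_cam" (4x4, takes a point from camera to tool coordinates, whose origin is the TCP and whose axes are the flange's). Camera axes: x right, y down, z forward; pixel columns grow to the right and rows downward; lengths in m; the calibration is good to about 2 mm. A picture is of the moment at which its call begins: read the wrist's pose just before it. There is no depth.
- robot.hand_in(): hands the job in; it is judged then, once.
The state is a dict: "time": time; "q": joint angles; "joint_velocities": joint speeds; "joint_torque": joint torques, N m; "position": TCP position; "tool_rot": TCP orientation; "ft_force": force on the tool from outside, world axes, zero at the start; "moment": the same for the moment, N m; "grip_width": finger opening in m; "grip_force": force on a finger pad.
Only numpy, scipy, OpenCV 4.12 (cv2) and the standard library are available. Lean on these libraries where they do the work, as an engineer would, in place of code of your own. Each camera call takes 0.05 s, during which the arm holds its last target. There are 200 camera calls.

### The job

Put the four wooden lids that lie about the counter back on the four open white crocks, each on the crock that it fits in size and shape, so that every crock stands upright on the counter, closed, with its lid sitting flat on the rim. Set the lids down rather than dropping them, and leave the garlic and the tea light where they lie.

Things in the scene. Friction and masses are not known exactly. Their poses are not given: they have to be found in the camera images.
- crock_small: the small one of three round open white ceramic crocks: upright, loose, 80 mm across outside, 60 mm tall, walls 7 mm thick (mouth 66 mm across). Origin: centre of its underside; z up its axis.
- lid_small: the small one of three round wooden lids, right way up, 46 mm tall. From below: plug 54 mm across, 8 mm deep (6 mm to spare all round in the mouth); disc 84 mm across, 8 mm thick (rests on the rim); central knob to grip from above, 30 mm tall, 25 mm across, straight-sided. Origin: centre of the plug's underside, z up; seated, it is 8 mm below the crock's rim. About 70 g.
- crock_medium: the medium one of three round open white ceramic crocks: upright, loose, 104 mm across outside, 70 mm tall, walls 7 mm thick (mouth 90 mm across). Origin: centre of its underside; z up its axis.
- lid_medium: the medium one of three round wooden lids, right way up, 46 mm tall. From below: plug 78 mm across, 8 mm deep (6 mm to spare all round in the mouth); disc 108 mm across, 8 mm thick (rests on the rim); central knob to grip from above, 30 mm tall, 25 mm across, straight-sided. Origin: centre of the plug's underside, z up; seated, it is 8 mm below the crock's rim. About 100 g.
- crock_large: the large one of three round open white ceramic crocks: upright, loose, 128 mm across outside, 80 mm tall, walls 7 mm thick (mouth 114 mm across). Origin: centre of its underside; z up its axis.
- lid_large: the large one of three round wooden lids, right way up, 46 mm tall. From below: plug 102 mm across, 8 mm deep (6 mm to spare all round in the mouth); disc 132 mm across, 8 mm thick (rests on the rim); central knob to grip from above, 30 mm tall, 25 mm across, straight-sided. Origin: centre of the plug's underside, z up; seated, it is 8 mm below the crock's rim. About 140 g.
- crock_square: the square open white ceramic crock: upright, loose, 102 x 102 mm outside, 65 mm tall, walls 7 mm thick (mouth 88 x 88 mm). Origin: centre of its underside; x and y along its sides, z up.
- lid_square: the square wooden lid, right way up, 46 mm tall. From below: plug 76 x 76 mm, 8 mm deep (6 mm to spare all round in the square mouth); plate 106 x 106 mm, 8 mm thick; central bar handle, 60 mm long (along x), 18 mm wide (along y), 30 mm tall, to grip across its width. Origin: centre of the plug's underside, z up; seated (any quarter turn), it is 8 mm below the crock's rim. About 120 g.
- garlic: a bulb of garlic, 53 mm across and 53 mm tall, among the crocks; a bystander. Origin: centre of its underside.
- tea_light: a tea light in a metal cup, 38 mm across and 17 mm tall; a bystander. Origin: centre of its underside.
Mind the look-alikes: they are no part of the job. What is shaped like the crock_small but red is not meant.

How it is judged:
By the outcome, as a careful person would: the job done as asked, in the order asked, and still so for the second after the job is handed in, with the robot touching nothing.
It also fails if it takes over 96 s, if anything falls off the work surface, if the arm or the gripper's body presses on something with over 40 N, if the wrist force passes 120 N, or if a joint passes its speed limit or range.

## Working session

There is one attempt and no reset: what is moved stays moved. The work goes in short steps, Python scripts to look and compute and a tool call to move; the robot and the scene stay as the last step left them, time stands still between calls to the robot, and variables do not carry over. Pictures are saved under pics/ and viewed, at most 14 in all, crops included, and the job is handed in when it is done.

Besides the shell and the picture viewer there is one more tool, called as name(argument=value, ...), one argument or row to a line, values as JSON. move_arm: Moves the arm, as the interface text tells. Its arguments: {"type":"object","properties":{"commands":{"type":"array"},"force":{"type":"number"}},"required":["commands"]}

```bash
mkdir -p pics; cat > look.py <<'E'
import cv2,numpy as np,sys
from rig import robot
for n in sys.argv[2:]:
    c=robot.camera(n); np.savez(f'{n}{sys.argv[1]}.npz',**c)
    cv2.imwrite(f'pics/{n}{sys.argv[1]}.png',c['frame'][...,::-1])
    print(n,c['fov_y'],c['cx'],c['cy'],c.get('extrinsics',c.get('T_tool_cam')))
o=robot.get_obs();print(o['time'],o['position'],o['tool_rot'],o['ft_force'])
E
python3 look.py 0 top scene
```

```text
top 46.02682525975132 316.81874827173385 252.29503015727613 [[-6.25921950e-02 -9.70273235e-01  2.33777813e-01  2.32976440e-01]
 [-9.98038301e-01  6.05388865e-02 -1.59559483e-02  3.74017168e-02]
 [ 1.32898108e-03 -2.34317930e-01 -9.72159113e-01  1.41918439e+00]
 [ 0.00000000e+00  0.00000000e+00  0.00000000e+00  1.00000000e+00]]
scene 56.59024261353937 314.11260438487017 242.30384441833107 [[-0.80272772 -0.42668825  0.41661174  0.086166  ]
 [-0.59624488  0.56141261 -0.57385357  0.62605596]
 [ 0.0109655  -0.70905079 -0.70507215  0.79164331]
 [ 0.          0.          0.          1.        ]]
0.1 [ 0.25460129 -0.57009878  0.23566599] [ 9.78050494e-01  2.08365635e-01 -3.27108894e-05 -9.96448074e-04] [ 0.61830004  0.81525084 -0.08260153]
```

View pics/top0.png

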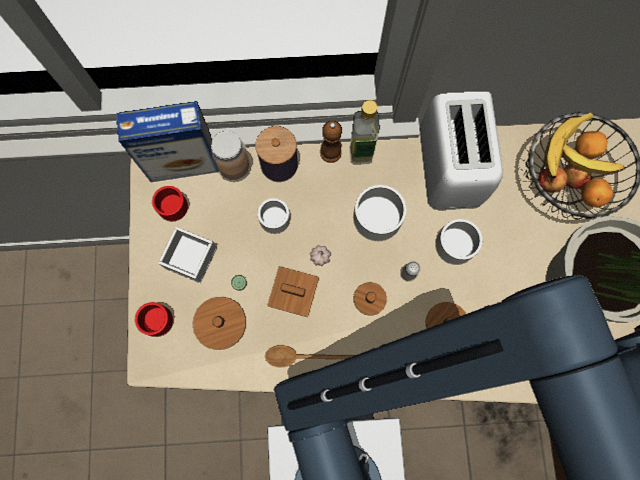

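View pics/scene0.png

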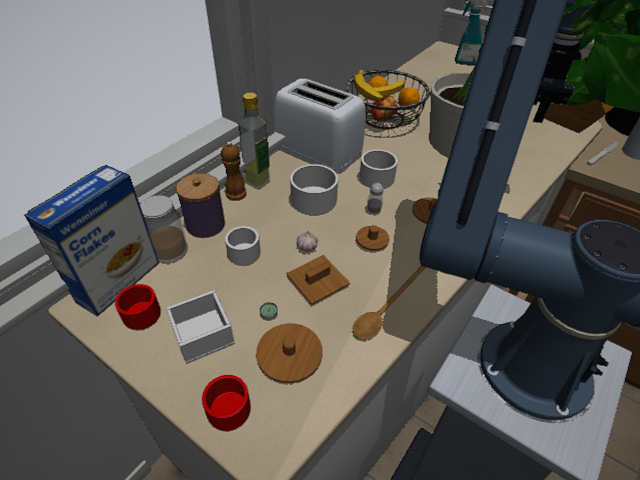

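Top view, candidates:
- **Crocks:** the white ones are small (273,214), large (380,211), medium (459,241) and square (188,253). The red look-alikes at (169,203) and (153,319) are out by colour. The canister at (277,150) is closed and not white.
- **Lids:** large (219,322), square (293,290), small (370,298) and medium (447,315), which is partly hidden by the arm.
- **Bystanders:** garlic (320,255) and tea light (239,282).

Next I fit the known outlines and confirm in an enlarged crop.

```bash
cat > fit.py <<'E'
import cv2,numpy as np
from scipy.optimize import minimize
def load(f):
    c=dict(np.load(f)); g=cv2.GaussianBlur(c['frame'],(0,0),1.2).astype(np.float32)
    c['grad']=np.max(np.hypot(cv2.Sobel(g,cv2.CV_32F,1,0),cv2.Sobel(g,cv2.CV_32F,0,1)),axis=2).clip(0,200)
    c['f']=240/np.tan(np.radians(float(c['fov_y']))/2); return c
def proj(c,P):
    q=(np.asarray(P)-c['extrinsics'][:3,3])@c['extrinsics'][:3,:3]
    return q[:,:2]/q[:,2:]*c['f']+[c['cx'],c['cy']]
def unproj(c,uv,z):
    d=c['extrinsics'][:3,:3]@np.r_[(np.array(uv)-[c['cx'],c['cy']])/c['f'],1]; o=c['extrinsics'][:3,3]
    return (o+d*(z-o[2])/d[2])[:2]
t=np.linspace(0,2*np.pi,120,endpoint=False)
def circ(D,z): return np.c_[D/2*np.cos(t),D/2*np.sin(t),0*t+z]
def rect(a,b,z):
    s=np.linspace(-1,1,30); o=0*s+1
    return np.c_[np.r_[s,s,o,-o]*a/2,np.r_[o,-o,s,s]*b/2,np.full(120,z)]
S={'crock_small':[circ(.08,.06),circ(.066,.06)],'crock_medium':[circ(.104,.07),circ(.09,.07)],
'crock_large':[circ(.128,.08),circ(.114,.08)],'crock_square':[rect(.102,.102,.065),rect(.088,.088,.065)],
'lid_small':[circ(.084,.016),circ(.025,.046)],'lid_medium':[circ(.108,.016),circ(.025,.046)],
'lid_large':[circ(.132,.016),circ(.025,.046)],'lid_square':[rect(.106,.106,.016),rect(.06,.018,.046)]}
def place(n,p):
    a=p[2]; R=np.array([[np.cos(a),np.sin(a),0],[-np.sin(a),np.cos(a),0],[0,0,1]])
    return np.vstack(S[n])@R+[p[0],p[1],0]
def fit(n,cams,uv,z=None,yaws=(0,)):
    z=S[n][0][0,2] if z is None else z
    p0=unproj(cams[0],uv,z)
    def cost(p,sm=0):
        return -sum(cv2.remap(c['grad'],*[m.astype(np.float32)[None] for m in proj(c,place(n,p)).T],cv2.INTER_LINEAR).mean() for c in cams)
    best=min((cost(q),tuple(q)) for a in yaws for dx in np.arange(-.016,.017,.002) for dy in np.arange(-.016,.017,.002) for q in [np.r_[p0+[dx,dy],a]])
    r=minimize(cost,best[1],method='Nelder-Mead',options=dict(initial_simplex=np.array(best[1])+np.array([[0,0,0],[.002,0,0],[0,.002,0],[0,0,.04]])))
    return r.x,-r.fun
E
cat > go.py <<'E'
from fit import *
T,C=load('top0.npz'),load('scene0.npz')
yw=np.arange(0,np.pi,.06)
im=T['frame'][...,::-1].copy(); im=cv2.resize(im,None,fx=3,fy=3,interpolation=cv2.INTER_CUBIC)
for n,uv,y in [('crock_small',(273,212),(0,)),('crock_large',(380,208),(0,)),('crock_medium',(460,239),(0,)),('crock_square',(189,251),np.arange(0,np.pi/2,.06)),
 ('lid_large',(219,323),(0,)),('lid_square',(293,292),yw),('lid_small',(370,299),(0,)),('lid_medium',(447,318),(0,))]:
    p,s=fit(n,[T,C],uv,None,y); p1,_=fit(n,[T],uv,None,y);p2,_=fit(n,[C],proj(C,[[*p[:2],S[n][0][0,2]]])[0],None,y)
    print(n,p.round(4),round(s),p1.round(4),p2.round(4),np.hypot(*p[:2]).round(3))
    for q in proj(T,place(n,p)): cv2.circle(im,tuple(int(v) for v in q*3+1),1,(0,255,0),-1)
for n,uv,z in [('garlic',(320,255),.03),('tea',(239,282),.017),('pepper',(411,270),.03)]: print(n,unproj(T,uv,z).round(3))
cv2.imwrite('pics/crop0.png',cv2.resize(im[480:1110,360:1500],(800,442),interpolation=cv2.INTER_AREA))
E
python3 go.py
```

```text
crock_small [0.6654 0.1191 0.0423] 307 [ 0.6574  0.1164 -0.022 ] [0.6652 0.1194 0.0175] 0.676
crock_large [ 0.6528 -0.1476  0.0332] 299 [ 0.6533 -0.1473  0.0436] [ 0.6516 -0.147   0.0219] 0.669
crock_medium [ 0.5674 -0.3396 -0.0012] 296 [ 0.5679 -0.3397  0.0022] [ 0.5671 -0.3351  0.0487] 0.661
crock_square [0.5732 0.3398 1.1266] 294 [0.565  0.324  1.1209] [0.5754 0.3396 1.1284] 0.666
lid_large [0.4043 0.2688 0.023 ] 236 [0.4074 0.2689 0.0231] [0.4016 0.2708 0.0448] 0.486
lid_square [0.4709 0.08   1.2451] 242 [0.4755 0.079  1.237 ] [0.4722 0.0838 2.7984] 0.478
lid_small [ 0.4412 -0.1084  0.0287] 277 [ 0.4457 -0.1103  0.02  ] [ 0.4405 -0.1098 -0.0111] 0.454
lid_medium [ 0.3708 -0.2959  0.0359] 158 [ 0.3944 -0.3306  0.0535] [ 0.3708 -0.2965  0.0382] 0.474
garlic [0.56  0.007]
tea [0.506 0.215]
pepper [ 0.507 -0.219]
```

View pics/crop0.png

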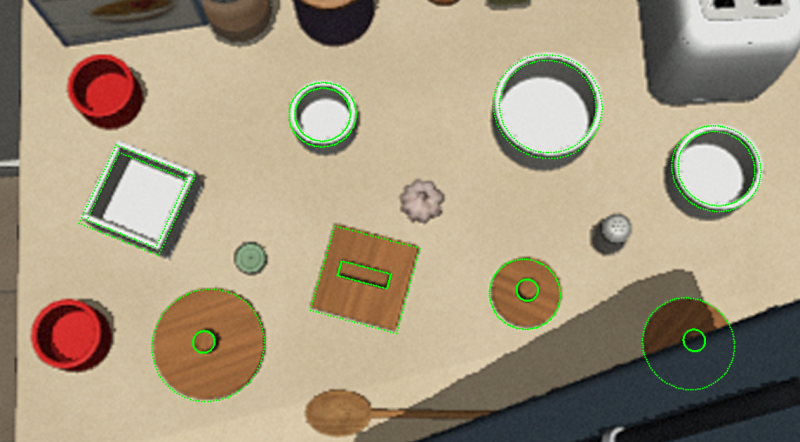

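All seven visible outlines fit. The white crocks and wooden lids are confirmed, and the red ones are excluded. The medium lid is half hidden by the arm, so I move toward it, square the tool up to world x, and look again.

move_arm(
  commands=[
    {"hand": 8.7,"travel": [0,0,0],"twist": [0,0,6]},
    {"hand": 8.7,"travel": [0,0,0],"twist": [0,0,6]},
    {"hand": 8.7,"travel": [0,0,0],"twist": [0,0,6]},
    {"hand": 8.7,"travel": [0,0,0],"twist": [0,0,6]},
    {"hand": 8.7,"travel": [2,-4,0],"twist": [0,0,0]},
  ],
  force=20,
)

```text
time: 0.52
position: [0.2711, -0.5401, 0.2363]
tool_rot: [1.0, -0.004, -0.0, 0.004]
ft_force: [1.3, -1.0, 1.2]
grip_width: 0.0871
grip_force: 0.0
```

move_arm(
  commands=[
    {"hand": 8.7,"travel": [1,-3.8,0],"twist": [0,0,0]},
    {"hand": 8.7,"travel": [1,-3.8,0],"twist": [0,0,0]},
    {"hand": 8.7,"travel": [1,-3.8,0],"twist": [0,0,0]},
    {"hand": 8.7,"travel": [1,-3.8,0],"twist": [0,0,0]},
    {"hand": 8.7,"travel": [0,0,0],"twist": [0,0,0]},
  ],
)

```text
time: 0.93
position: [0.3129, -0.3723, 0.2355]
tool_rot: [1.0, 0.003, -0.001, -0.005]
ft_force: [-0.8, 0.9, -0.0]
grip_width: 0.0868
grip_force: 0.0
```

```bash
python3 look.py 1 wrist scene top; python3 - <<'E'
from fit import *
T=load('top0.npz')
for uv,z in [((438,208),0),((497,190),0),((424,140),.18),((424,140),.12),((436,95),.18)]: print(uv,unproj(T,uv,z).round(3))
a,b=cv2.imread('pics/wrist1.png'),cv2.imread('pics/scene1.png')
cv2.imwrite('pics/m1.png',cv2.resize(np.hstack([a,b]),(800,300)))
E
```

```text
wrist 59.976303768059694 324.2364358912479 240.96152460817976 [[ 5.24730282e-04 -9.65950995e-01 -2.58724563e-01  7.00958917e-02]
 [ 9.99999787e-01  6.07123501e-04 -2.38560181e-04  1.49872411e-04]
 [ 3.87515207e-04 -2.58724383e-01  9.65951108e-01 -1.47515405e-01]
 [ 0.00000000e+00  0.00000000e+00  0.00000000e+00  1.00000000e+00]]
scene 56.59024261353937 314.11260438487017 242.30384441833107 [[-0.80272772 -0.42668825  0.41661174  0.086166  ]
 [-0.59624488  0.56141261 -0.57385357  0.62605596]
 [ 0.0109655  -0.70905079 -0.70507215  0.79164331]
 [ 0.          0.          0.          1.        ]]
top 46.02682525975132 316.81874827173385 252.29503015727613 [[-6.25921950e-02 -9.70273235e-01  2.33777813e-01  2.32976440e-01]
 [-9.98038301e-01  6.05388865e-02 -1.59559483e-02  3.74017168e-02]
 [ 1.32898108e-03 -2.34317930e-01 -9.72159113e-01  1.41918439e+00]
 [ 0.00000000e+00  0.00000000e+00  0.00000000e+00  1.00000000e+00]]
1.0833 [ 0.31356012 -0.3815399   0.23672759] [9.99999288e-01 1.04209381e-03 1.11709988e-04 5.70093496e-04] [ 0.11134156 -0.91471492  0.41541824]
(438, 208) [ 0.674 -0.312]
(497, 190) [ 0.714 -0.474]
(424, 140) [ 0.788 -0.254]
(424, 140) [ 0.815 -0.268]
(436, 95) [ 0.904 -0.295]
```

View pics/m1.png

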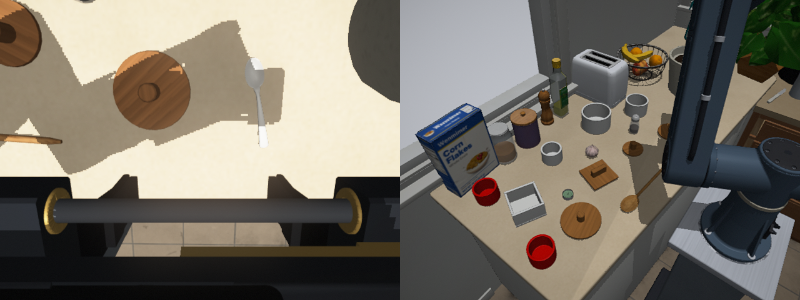

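The wrist view shows the medium lid whole at about (242,144) full-size, with a spoon to its right. The gripper body lies along the closing axis. Next I refine from the wrist view.

```bash
cat > w.py <<'E'
import sys
from fit import *
from rig import robot
from scipy.spatial.transform import Rotation as R
# usage: w.py lidname x y yaw [tag] -> fit from wrist image, print tool-frame travel (cm)
n=sys.argv[1]; p0=np.array(sys.argv[2:5],float)
o=robot.get_obs(); c=robot.camera('wrist'); np.savez('w.npz',**c); c=load('w.npz')
cv2.imwrite(f'pics/{n}_{o["time"]:.2f}.png',c['frame'][...,::-1])
M=np.eye(4); M[:3,:3]=R.from_quat(o['tool_rot']).as_matrix(); M[:3,3]=o['position']
c['extrinsics']=M@c['T_tool_cam']
y=p0[2]+(np.arange(-.12,.13,.04) if 'square' in n else np.zeros(1))
z=S[n][0][0,2]
p,s=fit(n,[c],proj(c,[[p0[0],p0[1],z]])[0],None,y)
d=M[:3,:3].T@(np.r_[p[:2],0]-M[:3,3])
print(n,'fit',p.round(4),'score',round(s),'tcp',o['position'].round(4),'yaw',np.degrees(np.arctan2(M[1,0],M[0,0])).round(2),'tool delta cm',(d*100).round(2))
uv=proj(c,place(n,p)); im=c['frame'][...,::-1].copy()
for q in uv:
    if abs(q).max()<2000: cv2.circle(im,tuple(int(v) for v in q),1,(0,255,0),-1)
cv2.imwrite('pics/ov_%s_%.2f.png'%(n,o['time']),cv2.resize(im,(400,300)))
E
python3 w.py lid_medium .371 -.296 0
```

```text
lid_medium fit [ 0.3679 -0.2992  0.031 ] score 98 tcp [ 0.3136 -0.3815  0.2367] yaw 0.12 tool delta cm [ 5.45 -8.25 23.66]
```

move_arm(
  commands=[
    {"hand": 8.7,"travel": [1.8,-2.8,2],"twist": [0,0,0]},
    {"hand": 8.7,"travel": [1.8,-2.7,3],"twist": [0,0,0]},
    {"hand": 8.7,"travel": [1.8,-2.7,3],"twist": [0,0,0]},
    {"hand": 8.7,"travel": [0,0,3],"twist": [0,0,0]},
    {"hand": 8.7,"travel": [0,0,0],"twist": [0,0,0]},
  ],
)

```text
time: 1.55
position: [0.3636, -0.3001, 0.1255]
tool_rot: [1.0, 0.001, -0.003, -0.004]
ft_force: [-1.2, 0.6, -0.1]
grip_width: 0.0867
grip_force: 0.0
```

move_arm(
  commands=[
    {"hand": 8.7,"travel": [0,0,0],"twist": [0,0,0]},
    {"hand": 8.7,"travel": [0,0,0],"twist": [0,0,0]},
  ],
)

```text
time: 1.72
position: [0.3656, -0.3048, 0.1308]
tool_rot: [1.0, -0.0, 0.001, 0.001]
ft_force: [0.9, -1.1, 0.7]
grip_width: 0.0868
grip_force: 0.0
```

```bash
python3 w.py lid_medium .3685 -.298 0; cp pics/ov_lid_medium_1.[5-9]*.png pics/v.png; ls pics
```

```text
lid_medium fit [ 0.3683 -0.2987  0.0649] score 95 tcp [ 0.3656 -0.3048  0.1308] yaw -0.04 tool delta cm [ 0.25 -0.65 13.08]
crop0.png
lid_medium_1.08.png
lid_medium_1.72.png
m1.png
ov_lid_medium_1.08.png
ov_lid_medium_1.72.png
scene0.png
scene1.png
top0.png
top1.png
v.png
wrist1.png
```

View pics/v.png

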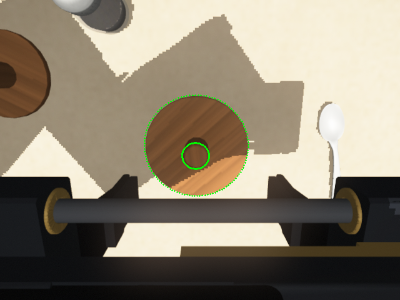

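move_arm(
  commands=[
    {"hand": 8.7,"travel": [0.3,-0.6,2.8],"twist": [0,0,0]},
    {"hand": 8.7,"travel": [0,0,3],"twist": [0,0,0]},
    {"hand": 8.7,"travel": [0,0,2.5],"twist": [0,0,0]},
    {"hand": 8.7,"travel": [0,0,1.5],"twist": [0,0,0]},
    {"hand": 8.7,"travel": [0,0,0],"twist": [0,0,0]},
  ],
)

```text
time: 2.18
position: [0.3683, -0.2983, 0.0316]
tool_rot: [1.0, -0.001, 0.0, 0.001]
ft_force: [-0.5, -0.8, -0.5]
grip_width: 0.087
grip_force: 0.0
```

move_arm(
  commands=[
    {"hand": 8.7,"travel": [0,0,0],"twist": [0,0,0]},
    {"hand": 2,"travel": [0,0,0],"twist": [0,0,0]},
    {"hand": 2,"travel": [0,0,0],"twist": [0,0,0]},
    {"hand": 2,"travel": [0,0,0],"twist": [0,0,0]},
    {"hand": 2,"travel": [0,0,0],"twist": [0,0,0]},
  ],
  force=20,
)

```text
time: 2.6
position: [0.3683, -0.297, 0.0328]
tool_rot: [1.0, 0.0, 0.001, 0.001]
ft_force: [0.1, -0.4, 0.4]
grip_width: 0.0682
grip_force: 0.0
```

move_arm(
  commands=[
    {"hand": 2,"travel": [0,0,0],"twist": [0,0,0]},
    {"hand": 2,"travel": [0,0,0],"twist": [0,0,0]},
    {"hand": 2,"travel": [0,0,0],"twist": [0,0,0]},
  ],
)

```text
time: 2.85
position: [0.3681, -0.2964, 0.0321]
tool_rot: [1.0, 0.001, 0.0, 0.0]
ft_force: [-0.6, 0.1, -1.0]
grip_width: 0.0485
grip_force: 0.0
```

move_arm(
  commands=[
    {"hand": 2,"travel": [0,0,0],"twist": [0,0,0]},
    {"hand": 2,"travel": [0,0,0],"twist": [0,0,0]},
    {"hand": 2,"travel": [0,0,0],"twist": [0,0,0]},
    {"hand": 2,"travel": [0,0,0],"twist": [0,0,0]},
    {"hand": 2,"travel": [0,0,0],"twist": [0,0,0]},
  ],
)

```text
time: 3.27
position: [0.3682, -0.2966, 0.0319]
tool_rot: [1.0, 0.0, 0.0, 0.0]
ft_force: [0.4, -0.9, 0.7]
grip_width: 0.0241
grip_force: 20.0
```

move_arm(
  commands=[
    {"hand": 2,"travel": [0,0,0],"twist": [0,0,0]},
    {"hand": 2,"travel": [0,0,0],"twist": [0,0,0]},
  ],
)

```text
time: 3.43
position: [0.3681, -0.2965, 0.0319]
tool_rot: [1.0, 0.0, 0.0, 0.0]
ft_force: [0.6, 0.4, -0.1]
grip_width: 0.0245
grip_force: 20.0
```

move_arm(
  commands=[
    {"hand": 2,"travel": [0,0,-2],"twist": [0,0,0]},
    {"hand": 2,"travel": [0,0,-4],"twist": [0,0,0]},
    {"hand": 2,"travel": [0,0,-4],"twist": [0,0,0]},
    {"hand": 2,"travel": [0,0,-4],"twist": [0,0,0]},
    {"hand": 2,"travel": [3,1.5,0],"twist": [0,0,0]},
  ],
)

```text
time: 3.85
position: [0.3959, -0.3097, 0.1791]
tool_rot: [1.0, 0.0, 0.001, 0.002]
ft_force: [-0.2, -1.4, -1.5]
grip_width: 0.024
grip_force: 20.0
```

move_arm(
  commands=[
    {"hand": 2,"travel": [3,1.5,0],"twist": [0,0,0]},
    {"hand": 2,"travel": [3,1.3,0],"twist": [0,0,0]},
    {"hand": 2,"travel": [0,0,0],"twist": [0,0,0]},
    {"hand": 2,"travel": [0,0,0],"twist": [0,0,0]},
    {"hand": 2,"travel": [0,0,0],"twist": [0,0,0]},
  ],
)

```text
time: 4.27
position: [0.4569, -0.3379, 0.171]
tool_rot: [1.0, 0.001, -0.001, -0.001]
ft_force: [-0.5, 0.7, -1.1]
grip_width: 0.0245
grip_force: 20.0
```

```bash
python3 w.py crock_medium .567 -.338 0; cp $(ls -t pics/ov_*|head -1) pics/v2.png
```

```text
crock_medium fit [ 0.5675 -0.3436 -0.0075] score 80 tcp [ 0.4569 -0.3379  0.171 ] yaw 0.08 tool delta cm [11.11  0.63 17.07]
```

View pics/v2.png

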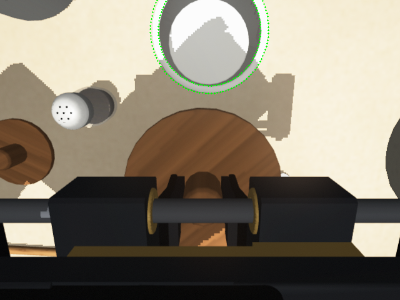

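move_arm(
  commands=[
    {"hand": 2,"travel": [3.7,0.1,0],"twist": [0,0,0]},
    {"hand": 2,"travel": [3.7,0.1,0],"twist": [0,0,0]},
    {"hand": 2,"travel": [3.7,0.1,0],"twist": [0,0,0]},
    {"hand": 2,"travel": [0,0,2],"twist": [0,0,0]},
    {"hand": 2,"travel": [0,0,2],"twist": [0,0,0]},
  ],
)

```text
time: 4.73
position: [0.5709, -0.3423, 0.1325]
tool_rot: [1.0, 0.001, 0.001, 0.001]
ft_force: [-0.9, -1.1, -2.7]
grip_width: 0.0241
grip_force: 20.0
```

move_arm(
  commands=[
    {"hand": 2,"travel": [0,0,1.5],"twist": [0,0,0]},
    {"hand": 2,"travel": [0,0,0],"twist": [0,0,0]},
    {"hand": 2,"travel": [0,0,0],"twist": [0,0,0]},
    {"hand": 2,"travel": [0,0,0],"twist": [0,0,0]},
  ],
)

```text
time: 5.07
position: [0.5688, -0.3425, 0.1177]
tool_rot: [1.0, 0.0, 0.0, 0.0]
ft_force: [-0.6, -0.4, -0.9]
grip_width: 0.0244
grip_force: 20.0
```

Lowering 2.4 cm to seat, with a small correction.

move_arm(
  commands=[
    {"hand": 2,"travel": [-0.1,-0.1,0.8],"twist": [0,0,0]},
    {"hand": 2,"travel": [0,0,0.7],"twist": [0,0,0]},
    {"hand": 2,"travel": [0,0,0.4],"twist": [0,0,0]},
    {"hand": 2,"travel": [0,0,0.2],"twist": [0,0,0]},
    {"hand": 2,"travel": [0,0,0],"twist": [0,0,0]},
  ],
)

```text
time: 5.48
position: [0.5677, -0.3409, 0.0953]
tool_rot: [1.0, 0.0, -0.001, -0.0]
ft_force: [0.3, 0.1, -0.8]
grip_width: 0.0244
grip_force: 20.0
```

move_arm(
  commands=[
    {"hand": 2,"travel": [0,0,0.1],"twist": [0,0,0]},
    {"hand": 2,"travel": [0,0,0.1],"twist": [0,0,0]},
    {"hand": 2,"travel": [0,0,0],"twist": [0,0,0]},
  ],
)

```text
time: 5.73
position: [0.5683, -0.3414, 0.0941]
tool_rot: [1.0, 0.0, 0.0, 0.0]
ft_force: [-0.7, 0.5, -0.5]
grip_width: 0.0242
grip_force: 20.0
```

move_arm(
  commands=[
    {"hand": 2,"travel": [0,0,0.1],"twist": [0,0,0]},
    {"hand": 2,"travel": [0,0,0],"twist": [0,0,0]},
    {"hand": 2,"travel": [0,0,0],"twist": [0,0,0]},
  ],
)

```text
time: 5.98
position: [0.5684, -0.3414, 0.094]
tool_rot: [1.0, 0.0, 0.0, 0.0]
ft_force: [-1.2, 0.7, 4.7]
grip_width: 0.0246
grip_force: 20.0
```

move_arm(
  commands=[
    {"hand": 5.5,"travel": [0,0,0],"twist": [0,0,0]},
    {"hand": 5.5,"travel": [0,0,0],"twist": [0,0,0]},
    {"hand": 5.5,"travel": [0,0,0],"twist": [0,0,0]},
    {"hand": 5.5,"travel": [0,0,0],"twist": [0,0,0]},
    {"hand": 5.5,"travel": [0,0,0],"twist": [0,0,0]},
  ],
)

```text
time: 6.4
position: [0.568, -0.3412, 0.0926]
tool_rot: [1.0, 0.0, -0.0, -0.0]
ft_force: [-0.8, 1.3, 0.7]
grip_width: 0.0489
grip_force: 0.0
```

move_arm(
  commands=[
    {"hand": 5.5,"travel": [0,0,-1.5],"twist": [0,0,0]},
    {"hand": 5.5,"travel": [0,0,-4],"twist": [0,0,0]},
    {"hand": 5.5,"travel": [0,0,-4],"twist": [0,0,0]},
    {"hand": 5.5,"travel": [-4,0,0],"twist": [0,0,-7]},
    {"hand": 5.5,"travel": [-4,0,0],"twist": [0,0,-7]},
  ],
)

```text
time: 6.82
position: [0.4909, -0.3474, 0.1913]
tool_rot: [0.992, 0.127, 0.003, 0.004]
ft_force: [-1.2, 0.1, 0.1]
grip_width: 0.0549
grip_force: 0.0
```

move_arm(
  commands=[
    {"hand": 5.5,"travel": [0,-4,0],"twist": [0,0,0]},
    {"hand": 5.5,"travel": [0,-4,0],"twist": [0,0,0]},
    {"hand": 5.5,"travel": [0,0,0],"twist": [0,0,0]},
    {"hand": 5.5,"travel": [0,0,0],"twist": [0,0,0]},
  ],
)

```text
time: 7.15
position: [0.4679, -0.2666, 0.188]
tool_rot: [0.992, 0.123, -0.001, -0.001]
ft_force: [1.4, -1.1, 0.3]
grip_width: 0.0547
grip_force: 0.0
```

```bash
python3 w.py lid_small .442 -.109 0; python3 look.py 2 scene wrist|tail -1; python3 - <<'E'
import cv2,numpy as np
a,b=cv2.imread('pics/wrist2.png'),cv2.imread('pics/scene2.png')
cv2.imwrite('pics/m2.png',cv2.resize(np.hstack([a,b]),(800,300)))
E
```

```text
lid_small fit [ 0.4427 -0.1134  0.0143] score 100 tcp [ 0.4679 -0.2666  0.188 ] yaw 14.14 tool delta cm [  1.32 -15.44  18.82]
7.3 [ 0.47017247 -0.26986115  0.18831477] [9.92484316e-01 1.22365471e-01 7.49731587e-04 1.00550291e-03] [0.46876895 0.00452222 0.16105014]
```

View pics/m2.png

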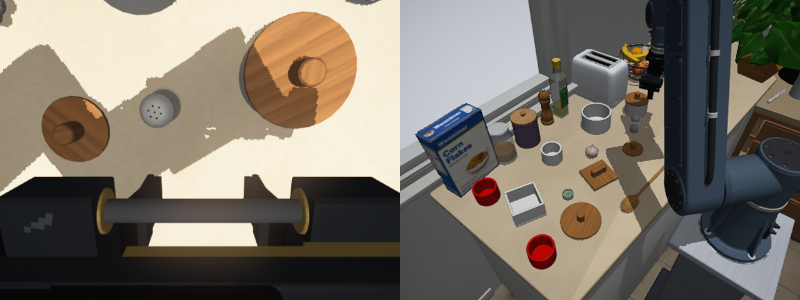

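Medium lid is seated flat (scene shows it closed). Next is the small lid.

move_arm(
  commands=[
    {"hand": 5.5,"travel": [0,0,0],"twist": [0,0,7]},
    {"hand": 5.5,"travel": [0,0,0],"twist": [0,0,7]},
    {"hand": 5.5,"travel": [-0.7,-4,0],"twist": [0,0,0]},
    {"hand": 5.5,"travel": [-0.7,-4,0],"twist": [0,0,0]},
    {"hand": 5.5,"travel": [-0.7,-4,0],"twist": [0,0,0]},
  ],
)

```text
time: 7.72
position: [0.4489, -0.1492, 0.1878]
tool_rot: [1.0, -0.001, 0.001, 0.0]
ft_force: [0.4, 1.1, -1.2]
grip_width: 0.0553
grip_force: 0.0
```

move_arm(
  commands=[
    {"hand": 5.5,"travel": [-0.7,-4,0],"twist": [0,0,0]},
    {"hand": 5.5,"travel": [0,0,3],"twist": [0,0,0]},
    {"hand": 5.5,"travel": [0,0,3],"twist": [0,0,0]},
    {"hand": 5.5,"travel": [0,0,0],"twist": [0,0,0]},
    {"hand": 5.5,"travel": [0,0,0],"twist": [0,0,0]},
  ],
)

```text
time: 8.13
position: [0.4411, -0.109, 0.1271]
tool_rot: [1.0, 0.0, -0.001, -0.001]
ft_force: [-0.2, 0.2, 0.1]
grip_width: 0.0551
grip_force: 0.0
```

move_arm(
  commands=[
    {"hand": 5.5,"travel": [0,0,0],"twist": [0,0,0]},
    {"hand": 5.5,"travel": [0,0,0],"twist": [0,0,0]},
  ],
)

```text
time: 8.3
position: [0.4423, -0.1099, 0.1292]
tool_rot: [1.0, -0.0, 0.001, 0.001]
ft_force: [0.2, 0.4, -0.4]
grip_width: 0.055
grip_force: 0.0
```

```bash
python3 w.py lid_small .442 -.11 0
```

```text
lid_small fit [ 0.4424 -0.1119  0.0012] score 92 tcp [ 0.4423 -0.1099  0.1292] yaw -0.01 tool delta cm [-0.03  0.18 12.92]
```

move_arm(
  commands=[
    {"hand": 5.5,"travel": [0,0.1,3],"twist": [0,0,0]},
    {"hand": 5.5,"travel": [0,0,3],"twist": [0,0,0]},
    {"hand": 5.5,"travel": [0,0,2.3],"twist": [0,0,0]},
    {"hand": 5.5,"travel": [0,0,1.4],"twist": [0,0,0]},
    {"hand": 5.5,"travel": [0,0,0],"twist": [0,0,0]},
  ],
)

```text
time: 8.77
position: [0.4414, -0.1104, 0.0311]
tool_rot: [1.0, -0.0, 0.0, 0.0]
ft_force: [0.3, 0.1, 0.4]
grip_width: 0.0547
grip_force: 0.0
```

move_arm(
  commands=[
    {"hand": 2,"travel": [0,0,0],"twist": [0,0,0]},
    {"hand": 2,"travel": [0,0,0],"twist": [0,0,0]},
    {"hand": 2,"travel": [0,0,0],"twist": [0,0,0]},
    {"hand": 2,"travel": [0,0,0],"twist": [0,0,0]},
    {"hand": 2,"travel": [0,0,0],"twist": [0,0,0]},
  ],
)

```text
time: 9.18
position: [0.4412, -0.1098, 0.0314]
tool_rot: [1.0, 0.0, 0.0, 0.0]
ft_force: [0.8, 0.1, -0.8]
grip_width: 0.0294
grip_force: 0.0
```

move_arm(
  commands=[
    {"hand": 2,"travel": [0,0,0],"twist": [0,0,0]},
    {"hand": 2,"travel": [0,0,0],"twist": [0,0,0]},
  ],
)

```text
time: 9.35
position: [0.4412, -0.1099, 0.0313]
tool_rot: [1.0, 0.001, 0.0, 0.0]
ft_force: [-0.5, -1.1, 2.9]
grip_width: 0.0241
grip_force: 20.0
```

move_arm(
  commands=[
    {"hand": 2,"travel": [0,0,-3],"twist": [0,0,0]},
    {"hand": 2,"travel": [0,0,-4],"twist": [0,0,0]},
    {"hand": 2,"travel": [0,0,-4],"twist": [0,0,0]},
    {"hand": 2,"travel": [1.6,-3.8,0],"twist": [0,0,0]},
    {"hand": 2,"travel": [1.6,-3.8,0],"twist": [0,0,0]},
  ],
)

```text
time: 9.77
position: [0.4748, -0.0351, 0.1437]
tool_rot: [1.0, -0.003, 0.003, 0.001]
ft_force: [-0.2, -0.6, -1.9]
grip_width: 0.0241
grip_force: 20.0
```

move_arm(
  commands=[
    {"hand": 2,"travel": [1.6,-3.8,0],"twist": [0,0,0]},
    {"hand": 2,"travel": [1.6,-3.8,0],"twist": [0,0,0]},
    {"hand": 2,"travel": [1.6,-3.8,0],"twist": [0,0,0]},
    {"hand": 2,"travel": [1.6,-3.8,0],"twist": [0,0,0]},
    {"hand": 2,"travel": [0,0,0],"twist": [0,0,0]},
  ],
)

```text
time: 10.18
position: [0.5395, 0.1249, 0.1413]
tool_rot: [1.0, 0.003, 0.003, -0.001]
ft_force: [1.1, 0.1, -1.7]
grip_width: 0.0242
grip_force: 20.0
```

move_arm(
  commands=[
    {"hand": 2,"travel": [0,0,0],"twist": [0,0,0]},
    {"hand": 2,"travel": [0,0,0],"twist": [0,0,0]},
    {"hand": 2,"travel": [0,0,0],"twist": [0,0,0]},
  ],
)

```text
time: 10.43
position: [0.5355, 0.1174, 0.1406]
tool_rot: [1.0, -0.0, -0.001, 0.0]
ft_force: [-0.3, -0.4, -0.5]
grip_width: 0.0243
grip_force: 20.0
```

```bash
python3 w.py crock_small .665 .119 0
```

```text
crock_small fit [0.6668 0.1189 0.0021] score 62 tcp [0.5355 0.1174 0.1406] yaw -0.01 tool delta cm [13.16 -0.16 14.03]
```

move_arm(
  commands=[
    {"hand": 2,"travel": [3.5,-0.1,0],"twist": [0,0,0]},
    {"hand": 2,"travel": [3.5,-0.1,0],"twist": [0,0,0]},
    {"hand": 2,"travel": [3.5,0,0],"twist": [0,0,0]},
    {"hand": 2,"travel": [2.5,0,0],"twist": [0,0,0]},
    {"hand": 2,"travel": [0,0,1.5],"twist": [0,0,0]},
  ],
)

```text
time: 10.9
position: [0.6753, 0.1179, 0.1294]
tool_rot: [1.0, -0.001, 0.008, 0.0]
ft_force: [1.8, 1.2, -0.5]
grip_width: 0.0241
grip_force: 20.0
```

move_arm(
  commands=[
    {"hand": 2,"travel": [0,0,1.5],"twist": [0,0,0]},
    {"hand": 2,"travel": [0,0,0.5],"twist": [0,0,0]},
    {"hand": 2,"travel": [0,0,0],"twist": [0,0,0]},
    {"hand": 2,"travel": [0,0,0],"twist": [0,0,0]},
    {"hand": 2,"travel": [0,0,0],"twist": [0,0,0]},
  ],
)

```text
time: 11.32
position: [0.6669, 0.12, 0.1069]
tool_rot: [1.0, 0.0, 0.001, -0.0]
ft_force: [-0.4, -0.2, -1.0]
grip_width: 0.0242
grip_force: 20.0
```

Down 2.3 cm gently.

move_arm(
  commands=[
    {"hand": 2,"travel": [-0.1,0,0.8],"twist": [0,0,0]},
    {"hand": 2,"travel": [0,0,0.7],"twist": [0,0,0]},
    {"hand": 2,"travel": [0,0,0.4],"twist": [0,0,0]},
    {"hand": 2,"travel": [0,0,0.2],"twist": [0,0,0]},
    {"hand": 2,"travel": [0,0,0],"twist": [0,0,0]},
  ],
)

```text
time: 11.73
position: [0.665, 0.1207, 0.084]
tool_rot: [1.0, 0.001, -0.001, 0.0]
ft_force: [0.6, 0.7, -0.6]
grip_width: 0.0246
grip_force: 20.0
```

move_arm(
  commands=[
    {"hand": 2,"travel": [0,0,0.1],"twist": [0,0,0]},
    {"hand": 2,"travel": [0,0,0.1],"twist": [0,0,0]},
    {"hand": 2,"travel": [0,0,0],"twist": [0,0,0]},
    {"hand": 2,"travel": [0,0,0],"twist": [0,0,0]},
  ],
)

```text
time: 12.07
position: [0.6659, 0.1207, 0.0834]
tool_rot: [1.0, 0.001, 0.0, -0.0]
ft_force: [-0.3, 0.7, 1.3]
grip_width: 0.0242
grip_force: 20.0
```

move_arm(
  commands=[
    {"hand": 2,"travel": [0,0,0.05],"twist": [0,0,0]},
    {"hand": 5.5,"travel": [0,0,0],"twist": [0,0,0]},
    {"hand": 5.5,"travel": [0,0,0],"twist": [0,0,0]},
    {"hand": 5.5,"travel": [0,0,0],"twist": [0,0,0]},
    {"hand": 5.5,"travel": [0,0,0],"twist": [0,0,0]},
  ],
)

```text
time: 12.48
position: [0.6658, 0.1203, 0.0825]
tool_rot: [1.0, 0.001, 0.0, 0.0]
ft_force: [0.5, -1.6, 1.4]
grip_width: 0.0433
grip_force: 0.6
```

move_arm(
  commands=[
    {"hand": 5.5,"travel": [0,0,0],"twist": [0,0,0]},
    {"hand": 5.5,"travel": [0,0,-1.5],"twist": [0,0,0]},
    {"hand": 5.5,"travel": [0,0,-4],"twist": [0,0,0]},
    {"hand": 5.5,"travel": [0,0,-4],"twist": [0,0,0]},
    {"hand": 5.5,"travel": [-3.9,0.8,0],"twist": [0,0,0]},
  ],
)

```text
time: 12.9
position: [0.6411, 0.1131, 0.1873]
tool_rot: [1.0, 0.0, 0.016, -0.0]
ft_force: [2.1, 0.2, 2.8]
grip_width: 0.0548
grip_force: 0.0
```

move_arm(
  commands=[
    {"hand": 5.5,"travel": [-3.9,0.8,0],"twist": [0,0,0]},
    {"hand": 5.5,"travel": [-3.9,0.8,0],"twist": [0,0,0]},
    {"hand": 5.5,"travel": [-3.9,0.8,0],"twist": [0,0,0]},
    {"hand": 5.5,"travel": [-3.9,0.8,0],"twist": [0,0,0]},
    {"hand": 5.5,"travel": [0,0,0],"twist": [0,0,-7.1]},
  ],
)

```text
time: 13.32
position: [0.4571, 0.0808, 0.1756]
tool_rot: [0.998, 0.063, -0.009, -0.001]
ft_force: [-2.0, -0.2, -1.1]
grip_width: 0.055
grip_force: 0.0
```

move_arm(
  commands=[
    {"hand": 5.5,"travel": [0,0,0],"twist": [0,0,-7.1]},
    {"hand": 5.5,"travel": [0,0,0],"twist": [0,0,-7.1]},
    {"hand": 5.5,"travel": [0,0,0],"twist": [0,0,-7.1]},
    {"hand": 5.5,"travel": [0,0,0],"twist": [0,0,-7.1]},
    {"hand": 5.5,"travel": [0,0,0],"twist": [0,0,-7.1]},
  ],
)

```text
time: 13.73
position: [0.4706, 0.0805, 0.1775]
tool_rot: [0.93, 0.366, 0.0, -0.0]
ft_force: [-0.2, -0.3, 1.2]
grip_width: 0.0551
grip_force: 0.0
```

move_arm(
  commands=[
    {"hand": 5.5,"travel": [0,0,0],"twist": [0,0,-7.1]},
    {"hand": 5.5,"travel": [0,0,0],"twist": [0,0,-7.1]},
    {"hand": 5.5,"travel": [0,0,0],"twist": [0,0,-7.1]},
    {"hand": 5.5,"travel": [0,0,0],"twist": [0,0,-7.1]},
    {"hand": 5.5,"travel": [0,0,0],"twist": [0,0,0]},
  ],
)

```text
time: 14.15
position: [0.4706, 0.0805, 0.1774]
tool_rot: [0.813, 0.582, -0.0, -0.0]
ft_force: [-0.5, 0.2, 0.4]
grip_width: 0.0548
grip_force: 0.0
```

move_arm(
  commands=[
    {"hand": 5.5,"travel": [0,0,0],"twist": [0,0,0]},
    {"hand": 5.5,"travel": [0,0,0],"twist": [0,0,0]},
  ],
)

```text
time: 14.32
position: [0.4707, 0.0805, 0.1774]
tool_rot: [0.815, 0.58, 0.0, -0.0]
ft_force: [0.3, -1.0, -0.1]
grip_width: 0.0548
grip_force: 0.0
```

```bash
python3 w.py lid_square .472 .08 1.245;  cp $(ls -t pics/ov_*|head -1) pics/v3.png; python3 look.py 3 scene|tail -1; python3 -c "
import cv2,numpy as np
cv2.imwrite('pics/m3.png',np.hstack([cv2.imread('pics/v3.png'),cv2.resize(cv2.imread('pics/scene3.png'),(400,300))]))"
```

```text
lid_square fit [0.4721 0.0806 1.2374] score 94 tcp [0.4707 0.0805 0.1774] yaw 70.9 tool delta cm [ 0.06  0.14 17.74]
14.4167 [0.4706923  0.08044912 0.17744803] [ 8.14342804e-01  5.80384180e-01  1.95100314e-05 -3.50476115e-05] [ 0.16449392 -0.57556691 -0.24774483]
```

View pics/m3.png

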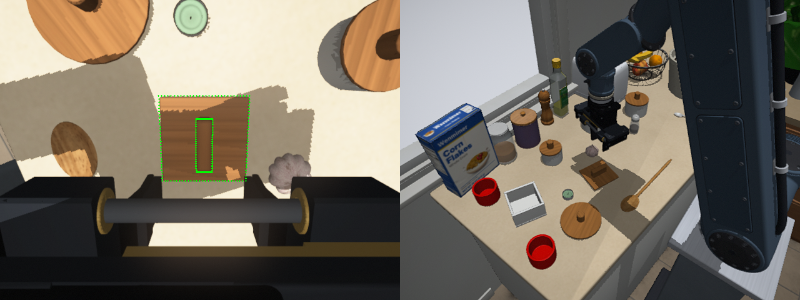

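Small lid is seated, and the square-lid fit is tight: the bar is at 70.9°, the same as the tool. Descend and grip.

move_arm(
  commands=[
    {"hand": 5.5,"travel": [0.1,0.1,4],"twist": [0,0,0]},
    {"hand": 5.5,"travel": [0,0,4],"twist": [0,0,0]},
    {"hand": 5.5,"travel": [0,0,3],"twist": [0,0,0]},
    {"hand": 5.5,"travel": [0,0,2.2],"twist": [0,0,0]},
    {"hand": 5.5,"travel": [0,0,1.2],"twist": [0,0,0]},
  ],
)

```text
time: 14.83
position: [0.4707, 0.0811, 0.0309]
tool_rot: [0.814, 0.58, -0.002, -0.001]
ft_force: [0.7, -0.3, 1.3]
grip_width: 0.0549
grip_force: 0.0
```

move_arm(
  commands=[
    {"hand": 5.5,"travel": [0,0,0],"twist": [0,0,0]},
    {"hand": 5.5,"travel": [0,0,0],"twist": [0,0,0]},
    {"hand": 1.3,"travel": [0,0,0],"twist": [0,0,0]},
    {"hand": 1.3,"travel": [0,0,0],"twist": [0,0,0]},
    {"hand": 1.3,"travel": [0,0,0],"twist": [0,0,0]},
  ],
)

```text
time: 15.25
position: [0.4723, 0.0811, 0.0339]
tool_rot: [0.814, 0.581, 0.0, 0.0]
ft_force: [0.0, 0.4, -0.1]
grip_width: 0.0425
grip_force: 0.0
```

move_arm(
  commands=[
    {"hand": 1.3,"travel": [0,0,0],"twist": [0,0,0]},
    {"hand": 1.3,"travel": [0,0,0],"twist": [0,0,0]},
    {"hand": 1.3,"travel": [0,0,0],"twist": [0,0,0]},
    {"hand": 1.3,"travel": [0,0,0],"twist": [0,0,0]},
    {"hand": 1.3,"travel": [0,0,0],"twist": [0,0,0]},
  ],
)

```text
time: 15.67
position: [0.4722, 0.081, 0.0337]
tool_rot: [0.814, 0.581, 0.0, 0.0]
ft_force: [0.3, 0.5, 1.1]
grip_width: 0.0177
grip_force: 20.0
```

move_arm(
  commands=[
    {"hand": 1.3,"travel": [0,0,-3],"twist": [0,0,0]},
    {"hand": 1.3,"travel": [0,0,-4],"twist": [0,0,0]},
    {"hand": 1.3,"travel": [0,0,-4],"twist": [0,0,0]},
    {"hand": 1.3,"travel": [0,0,-1],"twist": [0,0,6.4]},
    {"hand": 1.3,"travel": [3.9,-0.5,0],"twist": [0,0,0]},
  ],
)

```text
time: 16.08
position: [0.4848, 0.1146, 0.1567]
tool_rot: [0.847, 0.531, 0.001, 0.002]
ft_force: [0.8, -0.9, -2.5]
grip_width: 0.0179
grip_force: 20.0
```

move_arm(
  commands=[
    {"hand": 1.3,"travel": [3.9,-0.5,0],"twist": [0,0,0]},
    {"hand": 1.3,"travel": [3.9,-0.5,0],"twist": [0,0,0]},
    {"hand": 1.3,"travel": [3.9,-0.5,0],"twist": [0,0,0]},
    {"hand": 1.3,"travel": [0,0,0],"twist": [0,0,0]},
    {"hand": 1.3,"travel": [0,0,0],"twist": [0,0,0]},
  ],
)

```text
time: 16.5
position: [0.5204, 0.2324, 0.153]
tool_rot: [0.844, 0.536, -0.0, 0.0]
ft_force: [-0.7, -0.1, -1.3]
grip_width: 0.0178
grip_force: 20.0
```

move_arm(
  commands=[
    {"hand": 1.3,"travel": [0,0,0],"twist": [0,0,0]},
    {"hand": 1.3,"travel": [0,0,0],"twist": [0,0,0]},
  ],
)

```text
time: 16.67
position: [0.5195, 0.2294, 0.153]
tool_rot: [0.845, 0.534, -0.001, -0.0]
ft_force: [-0.2, 1.7, -1.2]
grip_width: 0.0181
grip_force: 20.0
```

```bash
python3 w.py crock_square .573 .339 1.1266;  cp $(ls -t pics/ov_*|head -1) pics/v4.png
```

```text
crock_square fit [0.5766 0.3394 1.117 ] score 72 tcp [0.5195 0.2294 0.153 ] yaw 64.61 tool delta cm [12.42  0.47 15.28]
```

View pics/v4.png

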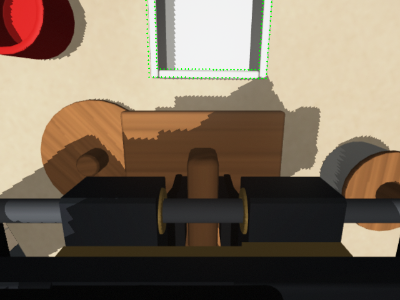

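move_arm(
  commands=[
    {"hand": 1.3,"travel": [3.9,0.1,0],"twist": [0,0,0]},
    {"hand": 1.3,"travel": [3.9,0.1,0],"twist": [0,0,0]},
    {"hand": 1.3,"travel": [3.5,0.1,0],"twist": [0,0,0.3]},
    {"hand": 1.3,"travel": [1,0,1],"twist": [0,0,0]},
    {"hand": 1.3,"travel": [0,0,2],"twist": [0,0,0]},
  ],
)

```text
time: 17.13
position: [0.5798, 0.3427, 0.1258]
tool_rot: [0.846, 0.533, 0.005, 0.001]
ft_force: [0.1, -0.7, -1.4]
grip_width: 0.0176
grip_force: 20.0
```

move_arm(
  commands=[
    {"hand": 1.3,"travel": [0,0,0.8],"twist": [0,0,0]},
    {"hand": 1.3,"travel": [0,0,0],"twist": [0,0,0]},
    {"hand": 1.3,"travel": [0,0,0],"twist": [0,0,0]},
    {"hand": 1.3,"travel": [0,0,0],"twist": [0,0,0]},
    {"hand": 1.3,"travel": [0,0,0],"twist": [0,0,0]},
  ],
)

```text
time: 17.55
position: [0.5767, 0.3399, 0.1166]
tool_rot: [0.847, 0.532, 0.001, 0.0]
ft_force: [-1.0, 0.0, -0.9]
grip_width: 0.0181
grip_force: 20.0
```

move_arm(
  commands=[
    {"hand": 1.3,"travel": [0,-0.1,0.9],"twist": [0,0,0]},
    {"hand": 1.3,"travel": [0,0,0.8],"twist": [0,0,0]},
    {"hand": 1.3,"travel": [0,0,0.5],"twist": [0,0,0]},
    {"hand": 1.3,"travel": [0,0,0.2],"twist": [0,0,0]},
    {"hand": 1.3,"travel": [0,0,0],"twist": [0,0,0]},
  ],
)

```text
time: 17.97
position: [0.5746, 0.3407, 0.0909]
tool_rot: [0.846, 0.533, -0.001, -0.0]
ft_force: [0.2, -0.7, -1.0]
grip_width: 0.0177
grip_force: 20.0
```

move_arm(
  commands=[
    {"hand": 1.3,"travel": [0,0,0.1],"twist": [0,0,0]},
    {"hand": 1.3,"travel": [0,0,0.1],"twist": [0,0,0]},
    {"hand": 1.3,"travel": [0,0,0],"twist": [0,0,0]},
    {"hand": 1.3,"travel": [0,0,0],"twist": [0,0,0]},
  ],
)

```text
time: 18.3
position: [0.5751, 0.3409, 0.0907]
tool_rot: [0.846, 0.533, 0.0, 0.0]
ft_force: [-2.1, -1.5, 6.2]
grip_width: 0.0183
grip_force: 20.0
```

move_arm(
  commands=[
    {"hand": 5.5,"travel": [0,0,0],"twist": [0,0,0]},
    {"hand": 5.5,"travel": [0,0,0],"twist": [0,0,0]},
    {"hand": 5.5,"travel": [0,0,0],"twist": [0,0,0]},
    {"hand": 5.5,"travel": [0,0,0],"twist": [0,0,0]},
    {"hand": 5.5,"travel": [0,0,0],"twist": [0,0,0]},
  ],
)

```text
time: 18.72
position: [0.5752, 0.3409, 0.0892]
tool_rot: [0.846, 0.533, -0.0, -0.0]
ft_force: [-0.3, 0.0, -0.0]
grip_width: 0.0434
grip_force: 0.0
```

move_arm(
  commands=[
    {"hand": 5.5,"travel": [0,0,-1.5],"twist": [0,0,0]},
    {"hand": 5.5,"travel": [0,0,-4],"twist": [0,0,0]},
    {"hand": 5.5,"travel": [0,0,-4],"twist": [0,0,0]},
    {"hand": 5.5,"travel": [-2.8,-2.5,0],"twist": [0,0,0]},
    {"hand": 5.5,"travel": [-2.8,-2.5,0],"twist": [0,0,0]},
  ],
)

```text
time: 19.13
position: [0.5096, 0.3132, 0.1879]
tool_rot: [0.846, 0.532, 0.005, 0.001]
ft_force: [-1.2, 0.4, -0.9]
grip_width: 0.0548
grip_force: 0.0
```

move_arm(
  commands=[
    {"hand": 5.5,"travel": [-2.8,-2.5,0],"twist": [0,0,0]},
    {"hand": 5.5,"travel": [-2.8,-2.5,0],"twist": [0,0,0]},
    {"hand": 5.5,"travel": [-2.8,-2.4,0],"twist": [0,0,0]},
    {"hand": 5.5,"travel": [0,0,0],"twist": [0,0,0]},
    {"hand": 5.5,"travel": [0,0,0],"twist": [0,0,0]},
  ],
)

```text
time: 19.55
position: [0.4, 0.2675, 0.1844]
tool_rot: [0.846, 0.533, -0.001, -0.0]
ft_force: [0.1, 0.4, -0.3]
grip_width: 0.055
grip_force: 0.0
```

move_arm(
  commands=[
    {"hand": 5.5,"travel": [0,0,0],"twist": [0,0,0]},
    {"hand": 5.5,"travel": [0,0,0],"twist": [0,0,0]},
  ],
)

```text
time: 19.72
position: [0.4049, 0.2691, 0.1849]
tool_rot: [0.846, 0.532, 0.002, 0.0]
ft_force: [-0.1, 0.1, -0.5]
grip_width: 0.0552
grip_force: 0.0
```

```bash
python3 w.py lid_large .404 .269 0;  cp $(ls -t pics/ov_*|head -1) pics/v5.png; python3 look.py 4 top|tail -1; python3 -c "
import cv2,numpy as np
cv2.imwrite('pics/m4.png',np.hstack([cv2.imread('pics/v5.png'),cv2.resize(cv2.imread('pics/top4.png'),(400,300))]))"
```

```text
lid_large fit [0.4042 0.2681 0.02  ] score 101 tcp [0.4049 0.2691 0.1849] yaw 64.34 tool delta cm [-0.16 -0.07 18.49]
19.8167 [0.40461342 0.26891422 0.18464095] [8.46477148e-01 5.32424134e-01 9.68255959e-04 2.06060214e-04] [-0.41635515  0.27658811 -0.15632693]
```

View pics/m4.png

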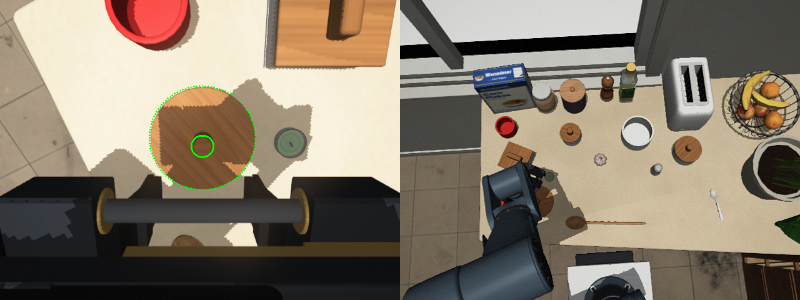

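Three lids are seated. The large-lid fit agrees at (202,140) in the wrist half. Descend and grip.

move_arm(
  commands=[
    {"hand": 5.5,"travel": [-0.1,0,4],"twist": [0,0,0]},
    {"hand": 5.5,"travel": [0,0,4],"twist": [0,0,0]},
    {"hand": 5.5,"travel": [0,0,3.5],"twist": [0,0,0]},
    {"hand": 5.5,"travel": [0,0,2.5],"twist": [0,0,0]},
    {"hand": 5.5,"travel": [0,0,1.1],"twist": [0,0,0]},
  ],
)

```text
time: 20.23
position: [0.4018, 0.267, 0.03]
tool_rot: [0.847, 0.532, -0.002, -0.0]
ft_force: [-6.1, -0.4, 110.6]
grip_width: 0.0553
grip_force: 63.4
```

move_arm(
  commands=[
    {"hand": 5.5,"travel": [0,0,0],"twist": [0,0,0]},
    {"hand": 5.5,"travel": [0,0,0],"twist": [0,0,0]},
    {"hand": 2,"travel": [0,0,0],"twist": [0,0,0]},
    {"hand": 2,"travel": [0,0,0],"twist": [0,0,0]},
    {"hand": 2,"travel": [0,0,0],"twist": [0,0,0]},
  ],
)

```text
time: 20.65
position: [0.4029, 0.2676, 0.0336]
tool_rot: [0.846, 0.533, 0.0, 0.0]
ft_force: [-0.4, -0.2, 0.9]
grip_width: 0.0425
grip_force: 0.0
```

move_arm(
  commands=[
    {"hand": 2,"travel": [0,0,0],"twist": [0,0,0]},
    {"hand": 2,"travel": [0,0,0],"twist": [0,0,0]},
    {"hand": 2,"travel": [0,0,0],"twist": [0,0,0]},
    {"hand": 2,"travel": [0,0,0],"twist": [0,0,0]},
    {"hand": 2,"travel": [0,0,0],"twist": [0,0,0]},
  ],
)

```text
time: 21.07
position: [0.4027, 0.2675, 0.0337]
tool_rot: [0.846, 0.533, 0.0, 0.0]
ft_force: [0.5, 0.1, 1.7]
grip_width: 0.0243
grip_force: 20.0
```

The descent overshot and pushed the fingertips onto the lid for a moment (110 N). I'll go slower from here. Lid gripped; lift, turn to yaw 15° to clear the toaster and bottle, and carry it across.

move_arm(
  commands=[
    {"hand": 2,"travel": [0,0,-2],"twist": [0,0,0]},
    {"hand": 2,"travel": [0,0,-3.5],"twist": [0,0,0]},
    {"hand": 2,"travel": [0,0,-3.5],"twist": [0,0,0]},
    {"hand": 2,"travel": [0,0,-3.5],"twist": [0,0,0]},
    {"hand": 2,"travel": [0,0,0],"twist": [0,0,7]},
  ],
)

```text
time: 21.48
position: [0.4054, 0.2689, 0.1639]
tool_rot: [0.878, 0.479, 0.006, 0.001]
ft_force: [0.1, 0.7, -1.0]
grip_width: 0.0245
grip_force: 20.0
```

move_arm(
  commands=[
    {"hand": 2,"travel": [0,0,0],"twist": [0,0,7]},
    {"hand": 2,"travel": [0,0,0],"twist": [0,0,7]},
    {"hand": 2,"travel": [0,0,0],"twist": [0,0,7]},
    {"hand": 2,"travel": [0,0,0],"twist": [0,0,7]},
    {"hand": 2,"travel": [0,0,0],"twist": [0,0,7]},
  ],
)

```text
time: 21.9
position: [0.4016, 0.2672, 0.1583]
tool_rot: [0.982, 0.191, -0.001, 0.0]
ft_force: [-0.4, 0.2, -1.8]
grip_width: 0.0242
grip_force: 20.0
```

move_arm(
  commands=[
    {"hand": 2,"travel": [0,0,0],"twist": [0,0,7]},
    {"hand": 2,"travel": [0,3.9,0],"twist": [0,0,0]},
    {"hand": 2,"travel": [0,3.9,0],"twist": [0,0,0]},
    {"hand": 2,"travel": [0,3.9,0],"twist": [0,0,0]},
    {"hand": 2,"travel": [0,3.9,0],"twist": [0,0,0]},
  ],
)

```text
time: 22.32
position: [0.4431, 0.1158, 0.1583]
tool_rot: [0.991, 0.134, -0.001, -0.0]
ft_force: [0.0, 0.1, -0.8]
grip_width: 0.0247
grip_force: 20.0
```

move_arm(
  commands=[
    {"hand": 2,"travel": [0,3.9,0],"twist": [0,0,0]},
    {"hand": 2,"travel": [0,3.9,0],"twist": [0,0,0]},
    {"hand": 2,"travel": [0,3.9,0],"twist": [0,0,0]},
    {"hand": 2,"travel": [0,3.9,0],"twist": [0,0,0]},
    {"hand": 2,"travel": [0,3.9,0],"twist": [0,0,0]},
  ],
)

```text
time: 22.73
position: [0.4948, -0.0727, 0.1582]
tool_rot: [0.991, 0.133, -0.001, -0.0]
ft_force: [0.3, -0.2, -1.2]
grip_width: 0.0243
grip_force: 20.0
```

move_arm(
  commands=[
    {"hand": 2,"travel": [0,3.9,0],"twist": [0,0,0]},
    {"hand": 2,"travel": [0,3.9,0],"twist": [0,0,0]},
    {"hand": 2,"travel": [0,3.5,0],"twist": [0,0,0]},
    {"hand": 2,"travel": [0,0,0],"twist": [0,0,0]},
    {"hand": 2,"travel": [0,0,0],"twist": [0,0,0]},
  ],
)

```text
time: 23.15
position: [0.5252, -0.182, 0.158]
tool_rot: [0.991, 0.132, -0.0, -0.0]
ft_force: [-0.6, -0.2, -0.8]
grip_width: 0.0241
grip_force: 20.0
```

move_arm(
  commands=[
    {"hand": 2,"travel": [0,0,0],"twist": [0,0,0]},
    {"hand": 2,"travel": [0,0,0],"twist": [0,0,0]},
  ],
)

```text
time: 23.32
position: [0.524, -0.1783, 0.158]
tool_rot: [0.991, 0.134, -0.001, -0.001]
ft_force: [-1.2, 0.4, 0.0]
grip_width: 0.0242
grip_force: 20.0
```

```bash
python3 w.py crock_large .6525 -.1475 0;  cp $(ls -t pics/ov_*|head -1) pics/v6.png
```

```text
crock_large fit [ 0.6549 -0.1493  0.0103] score 57 tcp [ 0.524  -0.1783  0.158 ] yaw 15.41 tool delta cm [13.42  0.72 15.77]
```

View pics/v6.png

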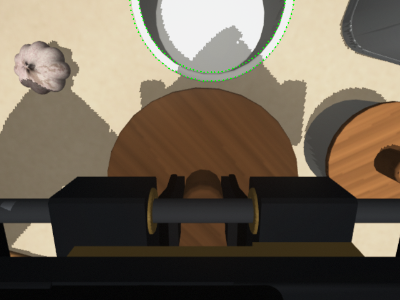

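move_arm(
  commands=[
    {"hand": 2,"travel": [3.6,0.2,0],"twist": [0,0,0]},
    {"hand": 2,"travel": [3.6,0.1,0],"twist": [0,0,0]},
    {"hand": 2,"travel": [3.5,0.1,0],"twist": [0,0,0]},
    {"hand": 2,"travel": [2.5,0.1,0],"twist": [0,0,0]},
    {"hand": 2,"travel": [0,0,1],"twist": [0,0,0]},
  ],
)

```text
time: 23.78
position: [0.6605, -0.1476, 0.1508]
tool_rot: [0.991, 0.136, 0.005, 0.002]
ft_force: [1.3, -0.1, -0.2]
grip_width: 0.0242
grip_force: 20.0
```

move_arm(
  commands=[
    {"hand": 2,"travel": [0,0,1.5],"twist": [0,0,0]},
    {"hand": 2,"travel": [0,0,0.5],"twist": [0,0,0]},
    {"hand": 2,"travel": [0,0,0],"twist": [0,0,0]},
    {"hand": 2,"travel": [0,0,0],"twist": [0,0,0]},
    {"hand": 2,"travel": [0,0,0],"twist": [0,0,0]},
  ],
)

```text
time: 24.2
position: [0.6537, -0.1498, 0.1292]
tool_rot: [0.991, 0.134, 0.0, 0.0]
ft_force: [0.3, 0.4, -0.4]
grip_width: 0.0243
grip_force: 20.0
```

move_arm(
  commands=[
    {"hand": 2,"travel": [-0.1,-0.1,0.8],"twist": [0,0,0]},
    {"hand": 2,"travel": [0,0,0.7],"twist": [0,0,0]},
    {"hand": 2,"travel": [0,0,0.4],"twist": [0,0,0]},
    {"hand": 2,"travel": [0,0,0.2],"twist": [0,0,0]},
    {"hand": 2,"travel": [0,0,0],"twist": [0,0,0]},
  ],
)

```text
time: 24.62
position: [0.652, -0.1491, 0.1065]
tool_rot: [0.991, 0.133, -0.001, -0.0]
ft_force: [0.4, 0.3, -1.6]
grip_width: 0.0241
grip_force: 20.0
```

move_arm(
  commands=[
    {"hand": 2,"travel": [0,0,0.1],"twist": [0,0,0]},
    {"hand": 2,"travel": [0,0,0.1],"twist": [0,0,0]},
    {"hand": 2,"travel": [0,0,0],"twist": [0,0,0]},
    {"hand": 2,"travel": [0,0,0],"twist": [0,0,0]},
  ],
)

```text
time: 24.95
position: [0.6529, -0.1493, 0.1058]
tool_rot: [0.991, 0.134, 0.0, 0.0]
ft_force: [-0.1, -0.0, -0.1]
grip_width: 0.0242
grip_force: 20.0
```

move_arm(
  commands=[
    {"hand": 2,"travel": [0,0,0.1],"twist": [0,0,0]},
    {"hand": 2,"travel": [0,0,0],"twist": [0,0,0]},
    {"hand": 2,"travel": [0,0,0],"twist": [0,0,0]},
  ],
)

```text
time: 25.2
position: [0.6529, -0.1493, 0.1057]
tool_rot: [0.991, 0.134, 0.0, 0.0]
ft_force: [-1.9, 0.2, 6.5]
grip_width: 0.0243
grip_force: 20.0
```

move_arm(
  commands=[
    {"hand": 5.5,"travel": [0,0,0],"twist": [0,0,0]},
    {"hand": 5.5,"travel": [0,0,0],"twist": [0,0,0]},
    {"hand": 5.5,"travel": [0,0,0],"twist": [0,0,0]},
    {"hand": 5.5,"travel": [0,0,0],"twist": [0,0,0]},
    {"hand": 5.5,"travel": [0,0,0],"twist": [0,0,0]},
  ],
)

```text
time: 25.62
position: [0.6525, -0.1492, 0.1042]
tool_rot: [0.991, 0.134, -0.0, -0.0]
ft_force: [-0.6, -0.2, 0.6]
grip_width: 0.0496
grip_force: 0.0
```

move_arm(
  commands=[
    {"hand": 5.5,"travel": [0,0,-1.5],"twist": [0,0,0]},
    {"hand": 5.5,"travel": [0,0,-4],"twist": [0,0,0]},
    {"hand": 5.5,"travel": [0,0,-4],"twist": [0,0,0]},
    {"hand": 5.5,"travel": [-4,0,0],"twist": [0,0,0]},
    {"hand": 5.5,"travel": [-4,0,0],"twist": [0,0,0]},
  ],
)

```text
time: 26.03
position: [0.5786, -0.1716, 0.2029]
tool_rot: [0.991, 0.135, 0.004, 0.003]
ft_force: [-0.8, -1.4, -1.0]
grip_width: 0.0549
grip_force: 0.0
```

move_arm(
  commands=[
    {"hand": 5.5,"travel": [-4,0,0],"twist": [0,0,0]},
    {"hand": 5.5,"travel": [-4,0,0],"twist": [0,0,0]},
    {"hand": 5.5,"travel": [-3,0,0],"twist": [0,0,0]},
    {"hand": 5.5,"travel": [0,0,0],"twist": [0,0,0]},
    {"hand": 5.5,"travel": [0,0,0],"twist": [0,0,0]},
  ],
)

```text
time: 26.45
position: [0.4683, -0.1998, 0.1997]
tool_rot: [0.991, 0.132, 0.0, -0.0]
ft_force: [-0.8, 0.2, -0.1]
grip_width: 0.0551
grip_force: 0.0
```

```bash
python3 look.py 5 scene top|tail -1; python3 -c "
import cv2,numpy as np
f=lambda n,y,x:cv2.resize(cv2.imread(n)[y:y+225,x:x+300],(400,300),interpolation=2)
cv2.imwrite('pics/m5.png',np.vstack([np.hstack([f('pics/scene5.png',110,110),f('pics/scene5.png',100,240)]),np.hstack([f('pics/top5.png',150,110),f('pics/top5.png',130,280)])]))"
```

```text
26.55 [ 0.47059282 -0.20002633  0.19984553] [9.91059724e-01 1.33414477e-01 9.13531594e-04 6.05526182e-04] [-0.11817427 -0.16445021 -0.68660557]
```

View pics/m5.png

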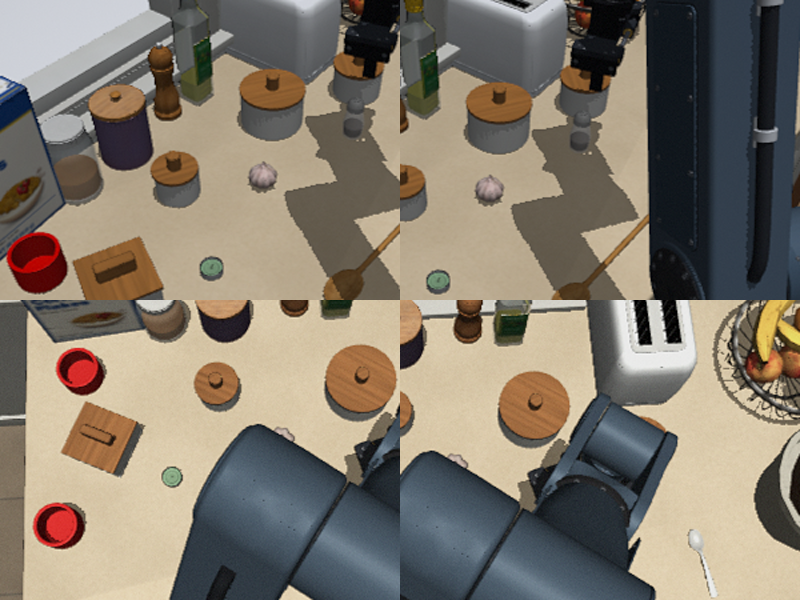

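All four crocks are closed with their lids flat, and every seating height matched the expected value. The garlic and tea light have not moved, and the arm is clear.

```bash
python3 -c "
from rig import robot
print(robot.hand_in())"
```

```text
the job is handed in; nothing more can be done
None
```

All four lids are on their matching crocks, sitting flat, with the garlic and tea light left where they were, and the job is handed in at about 27 s; the fingertips briefly pressed the large lid, reading 110 N at the wrist (limit 120 N), just before I gripped it.

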